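# Load-test a phone battery behind a guarded switch

## Robot

A 6-joint arm with a two-finger parallel gripper is mounted at the origin on a cart in front of the work surface, level with it; the furniture and walls round the work are solid. World frame = base frame: x ahead of the robot, y to its left, z up, the work surface at z = 0. Lengths are in m, angles in rad, forces in N, time in s.
With the tool pointing down it reaches from about 0.3 to 0.875 m from the base axis. Payload 4.2 kg.
Tool frame: the origin (TCP) lies at the very end of the fingers, on their centre line; the grasp point (between the pads) lies 19 mm behind it (grip_depth is the distance from the TCP to the grasp point, in m); z points along the fingers, y is the line along which they close (so a half turn about z gives the same grasp; the last joint's range is limited). The gripper opens to 85 mm and grips with 20 to 120 N. Pads are 22 mm wide; open, the fingers measure 114 mm over their backs; the gripper's body (76 mm by 85 mm) begins 54 mm behind the grasp point. The pads swing forward as they close: fully open they stand 13 mm farther back than shut.
Start: joints at [-1.124, 0.32, 1.565, -0, 1.257, -0.02], TCP at [0.259, -0.513, 0.231] pointing down, gripper open.
Joint ranges: [-3.11, 3.11], [-0.84, 2.01], [0.21, 2.61], [-1.34, 4.49], [0.05, 2.63], [-2.56, 2.56]. Speed limits (rad/s): [2.57, 2.57, 3.14, 3.14, 3.14, 3.14].

## Interface

Orientations are given as a unit quaternion [x, y, z, w].
In Python, from bench import * gives the robot as it stands.
- The arm moves only by the tool jog_arm, never from a script. Its argument "motion" is a list that holds one entry, the list of rows, each a list of 4 numbers: the shift along the tool's x, y, z in cm, then the turn about the tool's z in rad. A call has 1 to 20 rows; each row is the pose to reach, as a shift and turn from the pose commanded when the call began, along the tool's axes at that moment; what a row does not reach only later rows make up. A row lasts 1/8 s, in which the tool goes at most 62.5 mm and 10.7 degrees, less where a joint would pass 70% of its speed; a pose out of reach is approached as far as the arm can. A call with a gripper value outside its range is refused whole. "fingers" is the opening, from 0 (shut) to 1 (fully open), set as the call begins (left out, the last holds). The fingers move at their own pace and stop on an object; the grip force is fixed at half the most. Time passes only in rows, so rows that repeat a pose let the fingers close. It gives the time, the measured TCP pose, the force, the opening and the grip force at its end, in the units of the state.
- read_state(): the state, without advancing time (a new reading comes with each control period).
- read_camera(name): name is "side" or "top" or "wrist"; returns a dict with "img" (480x640x3 uint8, red, green, blue), "z_map" (480x640 float32, m along the optical axis (not along the pixel's ray), 0 where there is no reading), "intrinsics" (3x3 intrinsics, pixels), "rvec" (rotation vector, rad) and "tvec" (3), from world to camera coordinates, as OpenCV has them. Camera axes: x right, y down, z forward; pixel columns grow to the right and rows downward; lengths in m; the calibration is good to about 2 mm. A picture is of the moment at which its call begins.
- hand_in(): hands the job in; it is judged then, once.
The state is a dict: "time": time; "joints": joint angles; "joint_velocities": joint speeds; "joint_torque": joint torques, N m; "position": TCP position; "tcp_rot": TCP orientation; "ft_force": force on the tool from outside, world axes, zero at the start; "moment": the same for the moment, N m; "opening": finger opening in m; "grasp_force": force on a finger pad.
Only numpy, scipy, OpenCV 4.12 (cv2) and the standard library are available. Lean on these libraries where they do the work, as an engineer would, in place of code of your own. Each camera call takes 0.05 s, during which the arm holds its last target. There are 200 camera calls.

## Task

Take the phone battery out of the slot rack and lay it label up in the white cradle of the battery tester, then slide it fully home so that its gold contact end sits under the contact bar against the stop. Only then lift the red guard, flip the toggle beneath it away from you to on, and let the guard drop shut again. Do not drop the battery, and leave the phone that stands in the rack where it is.

Things in the scene. Friction and masses are not known exactly. Their poses are not given: they have to be found in the camera images.
- battery_mid (a point): Centre of the phone battery: dark slab, white label on one face, gold strip at one short end; 45 x 90 x 8 mm, 45 g, loose. Axes: x across the width, y along the length away from the gold end, z out of the label face. At the start it stands on a long edge in a rack groove, label to the rack's +y, gold end to the rack's +x, top edge 50 mm above the bench.
- battery_contacts (a point): Middle of the battery's gold contact end (same axes), 45 mm from battery_mid. To lie label up the battery must be turned a quarter turn about its length: its lower edge set on free bench, leaning 20 to 30 degrees with the label side upward, it tips over flat when let go and can then be taken across its 45 mm width.
- rack: Grey slot rack, fixed, 110 (x) x 132 (y) x 20 mm high, origin under its centre. Five grooves along its x, 22 mm apart, 11 mm wide, floor 5 mm above the bench. The battery stands in one outermost groove (44 mm off the middle), a phone in the other; which is which varies. The bench in front of it (world x 0.38 to 0.48, y -0.03 to 0.16) is free.
- phone_mid (a point): Centre of the opened phone with a green board (facing the rack's +y), standing on its long edge in the rack's other outermost groove: 67 x 138 x 8 mm, top edge 72 mm above the bench. To be left there.
- tester: Battery load tester, fixed: grey box with black end cheeks, 146 (x) x 178 (y) mm, top panel 42 mm above the bench, origin under its centre, x pointing away from the robot. White cradle on its left (y = +42 mm): floor 45 mm above the bench, from x = -58 to +55 mm. Guarded switch on its right (y = -44 mm), with a display in front of it (x = -50 mm).
- battery_home (a point): Where battery_mid is when fully home: tester frame (+10, +42, +49) mm, tester's axes; battery along x, gold end to +x against the stop. Rails 7 mm high, 50 mm apart, from x = +14 mm to the stop, flared from 0; nearer, the sides are open for fingers. A contact bar overhangs x = +43 to +64 mm, 13 mm above the cradle floor: lay the battery flat short of it and slide it in.
- guard (a joint): Opening of the red guard hood, rad: 0 shut, 1.65 fully open, leaning slightly back. Over-centre spring: below about 0.95 it drops shut by itself, beyond it stands open by itself; lifting takes under 1.5 N at the front.
- guard_hinge (a point): Middle of the guard's hinge axis (along the tester's y; the front swings up and away from the robot), tester frame (+45, -44, +55) mm, tester's axes. Shut, the hood is 40 mm wide, its top 27 mm above the hinge, and reaches 66 mm in front of it, plus a 12 mm lip low at the front. Fully open its rear face stands 26 to 33 mm behind the hinge, up to 68 mm above it.
- guard_grip (a point): Point midway between the guard's side walls where it can be taken from above across its 40 mm width (the side walls are 35 mm deep): 46 mm in front of the hinge and 14 mm above it when shut; it turns with the guard.
- toggle (a joint): Throw of the steel toggle under the guard, rad: 0 off (leaning toward the robot), 0.66 on (leaning away). It snaps over beyond 0.33; takes about 2 N at the tip.
- toggle_tip (a point): Tip of the toggle lever, 30 mm from its pivot, which is in tester frame (+11, -44, +45) mm; the lever swings along the tester's x and is 9 mm thick at the tip.
There are look-alikes about, which are no part of the job. Of the things that look like the part that bears battery_mid, the larger one is meant.

How it is judged:
On the way, in this order (a step that is already met when the one before it is completed fails the run):
1. the battery lies label up and fully home in the cradle, contact end at the contacts (x of battery_mid in the frame of battery_home above -0.005 m and y of battery_mid in the frame of battery_home between -0.005 and 0.005 m and x of battery_contacts in the frame of battery_home above 0.039 m and angle between battery_mid's own z axis and vertical below 0.1 rad), for 0.2 s.
2. the guard is lifted (value of joint guard above 0.6 rad), for 0.1 s.
3. the toggle is flipped to on (value of joint toggle above 0.55 rad), for 0.1 s.
4. the guard has dropped shut (value of joint guard below 0.08 rad), for 0.2 s.
At the end, for the whole second after the job is handed in: The battery lies label up in the cradle, its centre within 5 mm of home along and across the cradle and its contact end at the stop (under the contact bar), tilted less than 0.1 rad; the toggle is on (above 0.55 rad) and the guard is shut (below 0.08 rad) (all of step 1 and value of joint toggle above 0.55 rad and value of joint guard below 0.08 rad); the robot touches nothing.
It fails at once if the battery falls freely by more than about 5 cm (linear speed of battery above 1 m/s and contact force between the fingers and battery below 0.05 N).
It fails at once if the phone in the rack is moved by more than 3 cm (distance of phone_mid from where it was at the start of the episode above 0.03 m).
It fails at once if the guard is lifted while the battery is not in its place in the cradle (value of joint guard above 0.6 rad and distance between battery_mid and battery_home above 0.02 m).
It also fails if it takes over 72 s, if anything falls off the work surface, if the arm or the gripper's body presses on something with over 40 N, if the wrist force passes 120 N, or if a joint passes its speed limit or range.

## Working session

There is one attempt and no reset: what is moved stays moved. The work goes in short steps, Python scripts to look and compute and a tool call to move; the robot and the scene stay as the last step left them, time stands still between calls to the robot, and variables do not carry over. Pictures are saved under pics/ and viewed, at most 10 in all, crops included, and the job is handed in when it is done.

Besides the shell and the picture viewer there is one more tool, called as name(argument=value, ...), one argument or row to a line, values as JSON. jog_arm: Moves the arm, as the interface text tells. Its arguments: {"type":"object","properties":{"motion":{"type":"array","items":{"type":"array","items":{"type":"array","items":{"type":"number"}}}},"fingers":{"type":"number"}},"required":["motion"]}

```bash
mkdir -p pics; cat > h.py <<'E'
from bench import *
import numpy as np, cv2
from scipy.spatial.transform import Rotation as R
def save(n,f,crop=None,s=1):
    c=read_camera(n); im=c["img"]
    np.savez('pics/'+f+'.npz',**c)
    if crop: x0,y0,x1,y1=crop; im=im[y0:y1,x0:x1]
    im=cv2.resize(im,None,fx=s,fy=s,interpolation=cv2.INTER_CUBIC)
    cv2.imwrite('pics/'+f+'.png',im[:,:,::-1]); return c
def world(c,u,v,z=None):
    Rm=cv2.Rodrigues(np.array(c["rvec"]).reshape(3))[0]; t=np.array(c["tvec"]).reshape(3)
    d=np.linalg.inv(c["intrinsics"])@[u,v,1]
    o=-Rm.T@t; dw=Rm.T@d
    if z is None: k=np.median(c["z_map"][int(v)-1:int(v)+2,int(u)-1:int(u)+2]); 
    else: k=(z-o[2])/dw[2]
    return o+k*dw
def proj(c,p): return cv2.projectPoints(np.array(p,float).reshape(-1,3),np.array(c["rvec"]),np.array(c["tvec"]),c["intrinsics"],None)[0].reshape(-1,2)
def tool(p):  # world point -> tool-frame offset cm
    s=read_state(); return R.from_quat(s["tcp_rot"]).inv().apply(np.array(p)-s["position"])*100
E
python3 - <<'E'
from h import *
for n in("top","side"): save(n,n+"1")
s=read_state();print(s["time"],s["position"],R.from_quat(s["tcp_rot"]).as_matrix().round(3),s["opening"])
E
```

```text
0.1 [ 0.25860766 -0.51309729  0.23055854] [[ 0.893  0.45  -0.001]
 [ 0.45  -0.893  0.001]
 [ 0.    -0.002 -1.   ]] 0.08516109027517425
```

View pics/top1.png

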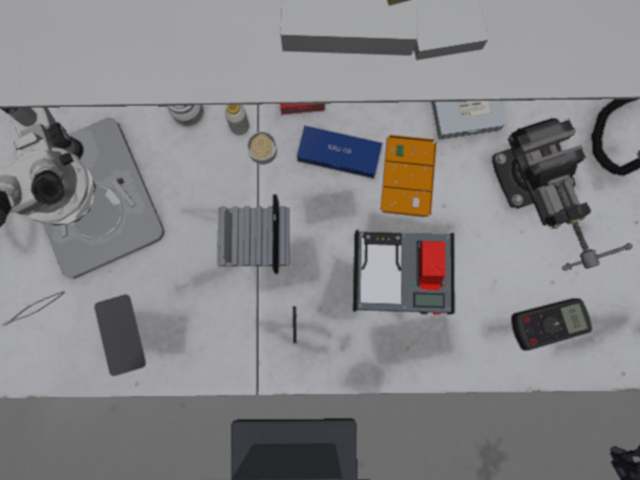

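View pics/side1.png

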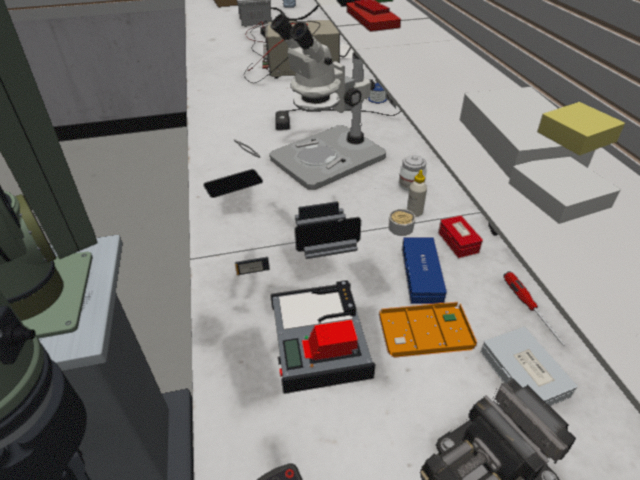

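The top view shows the rack around (254,237) with the tall phone in its right groove (276,233). A slab stands in its left groove (227,236), and a small slab stands alone on the bench at (295,325) top / (252,266) side. The tester is at (404,272). The candidates for the battery are the rack slab and the small bench slab; the rack one fits because it is larger and in an outermost groove. I'll confirm this in a crop.

```bash
python3 - <<'E'
from h import *
t=np.load('pics/top1.npz');s=np.load('pics/side1.npz')
a=cv2.resize(t["img"][195:345,205:315],None,fx=4,fy=4,interpolation=2)[:600,:400]
b=cv2.resize(s["img"][190:290,225:370],(400,276),interpolation=2)
c=cv2.resize(t["img"][225:320,345:465],(400,316),interpolation=2)
cv2.imwrite('pics/c1.png',np.hstack([a,np.vstack([b,c])[:600]])[:,:,::-1])
for (u,v) in [(227,215),(227,237),(227,260),(276,200),(276,235),(276,268),(240,237),(251,237),(295,325),(380,285),(432,250),(432,280),(408,260)]: print(u,v,world(t,u,v).round(4))
E
```

```text
Traceback (most recent call last):
ValueError: all the input array dimensions except for the concatenation axis must match exactly, but along dimension 0, the array at index 0 has size 600 and the array at index 1 has size 592
```

```bash
python3 - <<'E'
from h import *
t=np.load('pics/top1.npz');s=np.load('pics/side1.npz')
a=cv2.resize(t["img"][195:345,205:315],None,fx=4,fy=4,interpolation=2)[:592,:400]
b=cv2.resize(s["img"][190:290,225:370],(400,276),interpolation=2)
c=cv2.resize(t["img"][225:320,345:465],(400,316),interpolation=2)
cv2.imwrite('pics/c1.png',np.hstack([a,np.vstack([b,c])])[:,:,::-1])
for (u,v) in [(227,215),(227,237),(227,260),(276,200),(276,235),(276,268),(240,237),(251,237),(295,325),(380,285),(432,250),(432,280),(408,260)]: print(u,v,world(t,u,v).round(4))
E
```

```text
227 215 [0.6198 0.0897 0.0498]
227 237 [0.5798 0.0893 0.0493]
227 260 [0.5397 0.0904 0.0391]
276 200 [6.41e-01 1.00e-04 7.16e-02]
276 235 [5.781e-01 3.000e-04 7.210e-02]
276 268 [0.5206 0.0007 0.068 ]
240 237 [0.5873 0.0716 0.0054]
251 237 [0.5868 0.051  0.0062]
295 325 [ 0.423  -0.0303  0.0295]
380 285 [ 0.4907 -0.1814  0.0462]
432 250 [ 0.5467 -0.2687  0.0814]
432 280 [ 0.4967 -0.2699  0.0638]
408 260 [ 0.5352 -0.2332  0.0415]
```

View pics/c1.png

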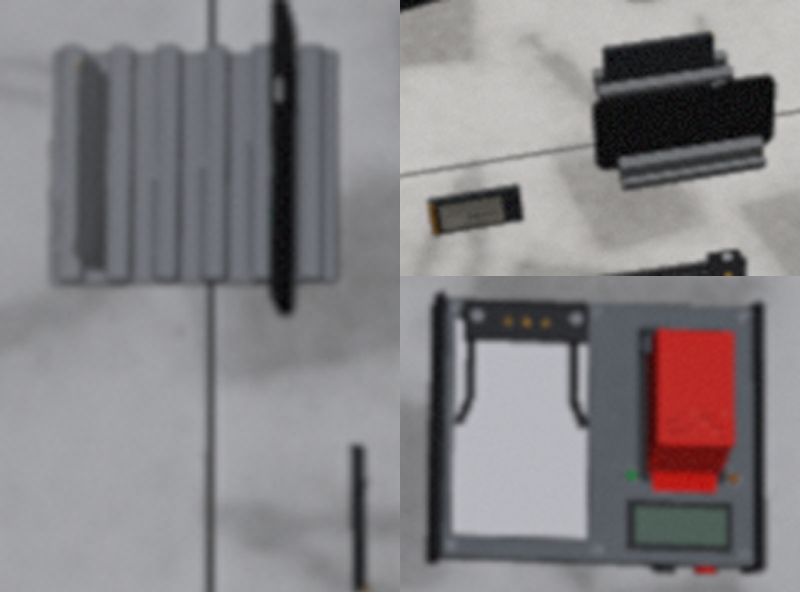

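The crop confirms it. The left-groove slab is 50 mm high with its gold end at the far (+x) side, so it is the battery. The stand-alone slab at (295,325) is the smaller look-alike, and the phone is in the right groove. Next is a wrist look over the tester, then one over the rack.

jog_arm(
  motion=[
    [[29.3,-18.0,-4,0.467],[29.3,-18.0,-4,0.467],[29.3,-18.0,-4,0.467],[29.3,-18.0,-4,0.467],[29.3,-18.0,-4,0.467],[29.3,-18.0,-4,0.467],[29.3,-18.0,-4,0.467],[29.3,-18.0,-4,0.467],[29.3,-18.0,-4,0.467],[29.3,-18.0,-4,0.467]],
  ],
  fingers=1,
)

```text
time: 1.35
position: [0.4389, -0.2217, 0.2711]
tcp_rot: [1.0, -0.001, -0.0, -0.0]
ft_force: [0.5, 0.3, -0.3]
opening: 0.0852
grasp_force: 0.0
```

```bash
python3 - <<'E'
from h import *
c=save("wrist","w1")
s=read_state();print(s["time"],s["position"],R.from_quat(s["tcp_rot"]).as_matrix().round(3),s["joints"])
Rm=cv2.Rodrigues(np.array(c["rvec"]))[0];print(-Rm.T@np.array(c["tvec"]).reshape(3))
E
```

```text
1.4 [ 0.43895849 -0.22163238  0.2711799 ] [[ 1.    -0.002 -0.   ]
 [-0.002 -1.    -0.   ]
 [-0.     0.    -1.   ]] [-4.90854197e-01  1.63374846e-01  1.67546265e+00 -1.57585805e-04
  1.30302971e+00  1.08173606e+00]
[ 0.51567064 -0.22233843  0.41432527]
```

View pics/w1.png

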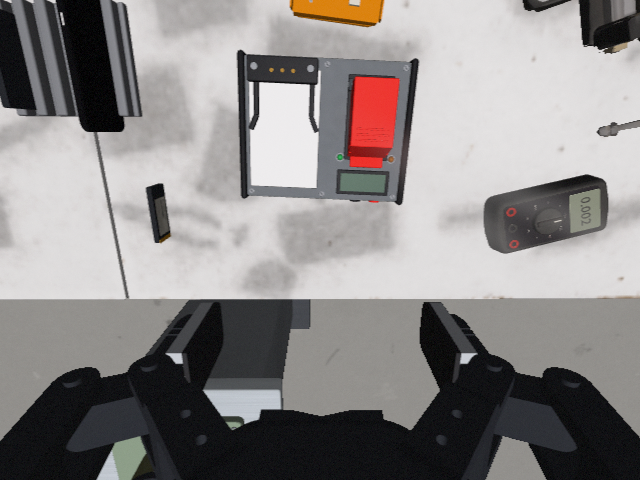

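jog_arm(
  motion=[
    [[6,-31,0,0],[6,-31,0,0],[6,-31,0,0],[6,-31,0,0],[6,-31,0,0],[6,-31,0,0],[6,-31,0,0],[6,-31,0,0]],
  ],
)

```text
time: 2.4
position: [0.4993, 0.0876, 0.2713]
tcp_rot: [1.0, -0.001, -0.0, 0.0]
ft_force: [-0.4, 0.0, 0.5]
opening: 0.0852
grasp_force: 0.0
```

```bash
python3 - <<'E'
from h import *
c=save("wrist","w2")
s=read_state();print(s["time"],s["position"],R.from_quat(s["tcp_rot"]).as_matrix().round(3),s["joints"])
E
```

```text
2.45 [0.49934705 0.08754005 0.27140699] [[ 1.    -0.003  0.   ]
 [-0.003 -1.    -0.   ]
 [ 0.     0.    -1.   ]] [ 1.51105427e-01  1.87769369e-01  1.64412522e+00 -4.05440267e-04
  1.30968843e+00  1.72459288e+00]
```

View pics/w2.png

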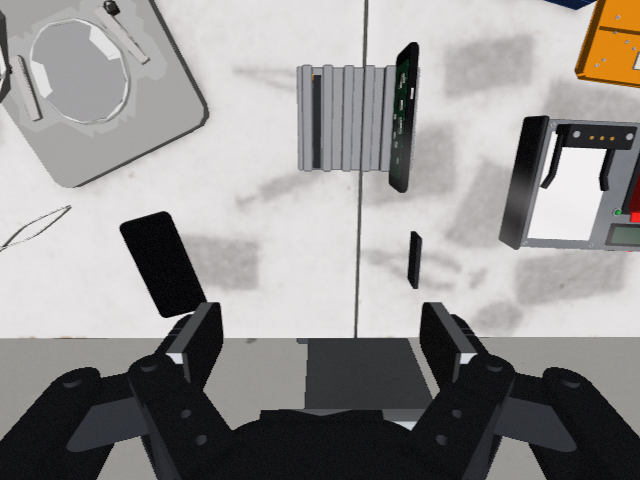

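w1 shows the tester: cradle at (250–318, 80–188), red guard at (372,115), front edge from (244,198) to (404,203). w2 shows the battery in the left groove as a dark strip at (317, 75–168) with its gold end at the top. The phone is at (403,117), the small look-alike at (415,260), and the free bench lies between.

```bash
python3 - <<'E'
from h import *
c=np.load('pics/w1.npz');d=np.load('pics/w2.npz')
def cloud(c):
    v,u=np.mgrid[:480,:640];z=c["z_map"];Rm=cv2.Rodrigues(c["rvec"])[0];t=c["tvec"].reshape(3)
    r=np.stack([u,v,np.ones_like(u)],-1)@np.linalg.inv(c["intrinsics"]).T
    return (r*z[...,None]-t)@Rm
P=cloud(c);im=c["img"].astype(int)
def rect(m):
    p=P[m][:,:2].astype(np.float32)
    q=np.percentile(p,[1,99],axis=0); r=cv2.minAreaRect(p); return q.round(4).tolist(),np.round(r[0],4),np.round(r[1],4),round(r[2],2)
v,u=np.mgrid[:480,:640]
box=(u>235)&(u<425)&(v>45)&(v<210)
white=box&(im.min(-1)>200)&(abs(P[...,2]-.045)<.006)
print("cradle",rect(white),np.median(P[white][:,2]))
red=box&(im[...,0]>180)&(im[...,1]<70)
rt=red&(P[...,2]>.076); print("hood top",rect(rt),np.median(P[rt][:,2])); print("red",rect(red))
pan=box&(P[...,2]>.03)&(P[...,2]<.1);print("tester",rect(pan))
# panel front edge / cradle left edges lines
D=cloud(d)
b=(u>300)&(u<335)&(v>55)&(v<180)&(D[...,2]>.03)
for m,n in((b,"batt"),((u>385)&(u<425)&(v>35)&(v<200)&(D[...,2]>.055),"phone"),((u>290)&(u<400)&(v>55)&(v<180)&(abs(D[...,2]-.02)<.005),"rack")):
    p=D[m]; r=cv2.minAreaRect(p[:,:2].astype(np.float32)); print(n,len(p),p.min(0).round(4),p.max(0).round(4),r)
for y in (75,90,120,150,167): print(y,[(int(x),D[y,x].round(4).tolist()) for x in (312,315,318,321)])
E
```

```text
cradle ([[0.4601, -0.2195], [0.5601, -0.1492]], array([ 0.516, -0.184]), array([0.0702, 0.1143]), 87.42) 0.04559121855877904
hood top ([[0.5021, -0.2902], [0.5603, -0.2511]], array([ 0.5319, -0.2569]), array([0.0674, 0.0596]), 87.14) 0.08270931744715307
red ([[0.4808, -0.2902], [0.5603, -0.2512]], array([ 0.5028, -0.2577]), array([0.0734, 0.1212]), 82.74)
tester ([[0.4462, -0.3126], [0.5817, -0.1389]], array([ 0.5143, -0.2256]), array([0.1783, 0.1463]), 87.35)
batt 768 [0.5387 0.087  0.0314] [0.629  0.0958 0.4145] ((0.5838502645492554, 0.09128076583147049), (0.09033185243606567, 0.00840411614626646), 0.3957271873950958)
phone 1944 [ 0.516  -0.0013  0.055 ] [0.6527 0.087  0.4145] ((0.5898197293281555, 0.012031331658363342), (0.10327234864234924, 0.11218784749507904), 53.01265335083008)
rack 5663 [0.5229 0.0066 0.015 ] [0.6505 0.1085 0.025 ] ((0.5872471928596497, 0.057697951793670654), (0.10081619769334793, 0.12763981521129608), 89.37283325195312)
75 [(312, [0.6282, 0.0953, 0.0486]), (315, [0.628, 0.0924, 0.0501]), (318, [0.628, 0.0894, 0.0497]), (321, [0.6341, 0.0865, 0.007])]
90 [(312, [0.6151, 0.0955, 0.0449]), (315, [0.6146, 0.0925, 0.0492]), (318, [0.6144, 0.0895, 0.0517]), (321, [0.6192, 0.0865, 0.0055])]
120 [(312, [0.588, 0.0967, 0.0067]), (315, [0.5867, 0.0927, 0.0511]), (318, [0.5867, 0.0897, 0.0509]), (321, [0.588, 0.0866, 0.0061])]
150 [(312, [0.5552, 0.0971, 0.0071]), (315, [0.5575, 0.0929, 0.0518]), (318, [0.5575, 0.0898, 0.0526]), (321, [0.5551, 0.0867, 0.0047])]
167 [(312, [0.5359, 0.0973, 0.0067]), (315, [0.5401, 0.0931, 0.0495]), (318, [0.5401, 0.0899, 0.05]), (321, [0.5358, 0.0867, 0.0066])]
```

Measured:
- **Battery:** middle at (0.584, 0.091), top at 0.050.
- **Tester:** centre at (0.514, -0.226), yaw -0.046 rad.

The sizes match the text. Grasping now.

jog_arm(
  motion=[
    [[8.5,-0.4,6,0],[8.5,-0.4,12,0],[8.5,-0.4,17,0],[8.5,-0.4,21,0],[8.5,-0.4,23,0],[8.5,-0.4,24.5,0],[8.5,-0.4,24.5,0]],
  ],
)

```text
time: 3.32
position: [0.5843, 0.0922, 0.0259]
tcp_rot: [1.0, -0.001, -0.001, 0.0]
ft_force: [0.0, 0.1, 0.4]
opening: 0.0854
grasp_force: 0.0
```

jog_arm(
  motion=[
    [[0,0,0,0],[0,0,0,0],[0,0,0,0],[0,0,0,0],[0,0,0,0],[0,0,0,0],[0,0,0,0],[0,0,0,0]],
  ],
  fingers=0,
)

```text
time: 4.32
position: [0.5847, 0.093, 0.0266]
tcp_rot: [1.0, -0.0, 0.0, 0.0]
ft_force: [-0.4, -0.8, 4.9]
opening: 0.0067
grasp_force: 59.8
```

jog_arm(
  motion=[
    [[0,0,-3,0],[0,0,-6,0],[-5,-1,-6,0],[-10,-2,-6,0],[-15.5,-2.7,-6,0],[-15.5,-2.7,-4,0],[-15.5,-2.7,-2,0],[-15.5,-2.7,-0.5,0],[-15.5,-2.7,0.2,0],[-15.5,-2.7,0.4,0],[-15.5,-2.7,0.4,0]],
  ],
)

```text
time: 5.7
position: [0.4298, 0.1202, 0.0225]
tcp_rot: [1.0, -0.0, 0.0, -0.0]
ft_force: [0.0, -0.3, -0.5]
opening: 0.0068
grasp_force: 59.1
```

jog_arm(
  motion=[
    [[0,0,0.05,0],[0,0,0.1,0],[0,0,0.1,0]],
  ],
)

```text
time: 6.08
position: [0.4298, 0.1202, 0.0216]
tcp_rot: [1.0, -0.0, 0.0, -0.0]
ft_force: [-0.5, 0.1, 2.8]
opening: 0.0064
grasp_force: 59.5
```

jog_arm(
  motion=[
    [[0,0,0,0],[0,0,0,0],[0,0,0,0],[0,0,0,0]],
  ],
  fingers=0.5,
)

```text
time: 6.58
position: [0.4295, 0.1201, 0.0213]
tcp_rot: [1.0, -0.0, -0.0, 0.0]
ft_force: [-0.2, 0.5, 0.5]
opening: 0.0429
grasp_force: 0.0
```

```bash
python3 - <<'E'
from h import *
a=save("wrist","w3");b=save("side","s3")
i=cv2.resize(a["img"],(400,300));s=cv2.resize(b["img"][190:310,210:370],(400,300),interpolation=2)
cv2.imwrite('pics/c3.png',np.hstack([i,s])[:,:,::-1]);print(read_state()["opening"])
E
```

```text
0.04286234698721581
```

View pics/c3.png

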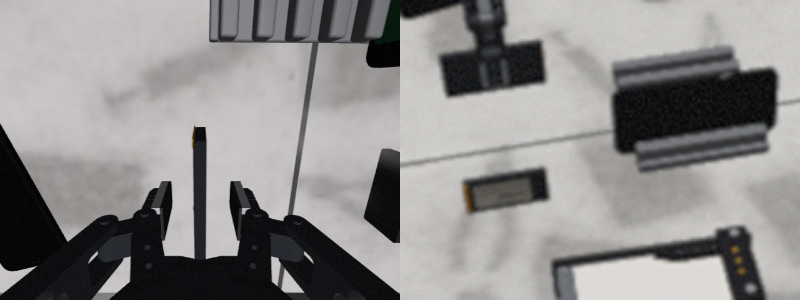

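The battery stands upright with its gold end away from the robot and the label to +y. I'll push its top toward -y so it lies label up.

jog_arm(
  motion=[
    [[0,0,-0.8,0],[0,0,-0.8,0],[0,1,-0.8,0],[0,2,-0.8,0],[0,2.5,-0.8,0],[0,3,-0.8,0],[0,3.4,-0.8,0],[0,3.8,-0.8,0],[0,4.2,-0.8,0],[0,4.6,-0.8,0],[0,5.0,-0.8,0],[0,5.0,-0.8,0]],
  ],
  fingers=0.85,
)

```text
time: 8.18
position: [0.4295, 0.0698, 0.0293]
tcp_rot: [1.0, -0.0, -0.0, 0.0]
ft_force: [-0.3, 0.0, 0.5]
opening: 0.0725
grasp_force: 0.0
```

jog_arm(
  motion=[
    [[0,0,-6,0],[0,0,-12,0],[-3,-3,-18,0],[-6,-4,-20,0],[-8,-4,-20,0],[-8,-4,-20,0]],
  ],
  fingers=1,
)

```text
time: 8.93
position: [0.348, 0.1097, 0.2285]
tcp_rot: [1.0, 0.0, -0.0, 0.0]
ft_force: [-0.4, -0.5, -0.7]
opening: 0.0858
grasp_force: 0.0
```

```bash
python3 - <<'E'
from h import *
save("wrist","w4");print(read_state()["position"])
E
```

```text
[0.34896434 0.10973902 0.22830416]
```

View pics/w4.png

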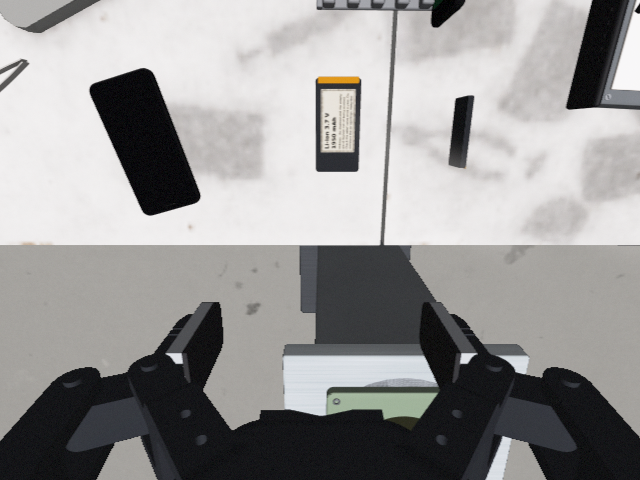

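The battery now lies flat on the bench, label up, with corners near (317,77), (361,78), (358,171) and (316,170) and the gold end away from the robot.

```bash
python3 - <<'E'
from h import *
c=np.load('pics/w4.npz')
p=np.array([world(c,u,v,.008) for u,v in((317,77),(361,77.5),(358.5,171.5),(316.5,170.5))])
print(p.round(4),p.mean(0),[world(c,u,v).round(4) for u,v in((338,90),(338,130),(338,160),(290,120))])
im=c["img"].astype(int);m=np.zeros((480,640),np.uint8);m[65:185,305:372]=(im[65:185,305:372].min(-1)<110)
k=cv2.convexHull(cv2.findNonZero(m))[:,0].astype(float)
q=np.array([world(c,u,v,.008)[:2] for u,v in k],np.float32);print(cv2.minAreaRect(q))
E
```

```text
[[0.4745 0.113  0.008 ]
 [0.4741 0.0702 0.008 ]
 [0.384  0.0696 0.008 ]
 [0.385  0.1138 0.008 ]] [0.4294206  0.09164258 0.008     ] [array([0.4628, 0.0925, 0.0095]), array([0.4255, 0.0919, 0.0092]), array([0.3959, 0.0914, 0.0089]), array([4.353e-01, 1.409e-01, 3.000e-04])]
((0.4295337498188019, 0.09240344166755676), (0.09003295004367828, 0.04379608482122421), 0.004785943776369095)
```

jog_arm(
  motion=[
    [[5.5,1.8,5,0],[5.5,1.8,10,0],[5.5,1.8,15,0],[5.5,1.8,19,0],[5.5,1.8,21,0],[5.5,1.8,22,0],[5.5,1.8,22.3,0],[5.5,1.8,22.6,0],[5.5,1.8,22.6,0]],
  ],
)

```text
time: 10.1
position: [0.4049, 0.0921, 0.0037]
tcp_rot: [1.0, -0.0, 0.001, -0.0]
ft_force: [-0.2, 0.3, -0.3]
opening: 0.0855
grasp_force: 0.0
```

jog_arm(
  motion=[
    [[0,0,0.1,0],[0,0,0.2,0],[0,0,0.3,0],[0,0,0.3,0]],
  ],
  fingers=0.65,
)

```text
time: 10.6
position: [0.4044, 0.0921, 0.0003]
tcp_rot: [1.0, -0.0, -0.0, 0.0]
ft_force: [0.5, 0.5, 0.2]
opening: 0.0553
grasp_force: 0.0
```

jog_arm(
  motion=[
    [[0,0,0.1,0],[0,0,0.2,0],[0,0,0.2,0]],
  ],
)

```text
time: 10.98
position: [0.4044, 0.0921, -0.0018]
tcp_rot: [1.0, -0.0, -0.0, 0.0]
ft_force: [-0.2, -0.2, -0.3]
opening: 0.0553
grasp_force: 0.0
```

jog_arm(
  motion=[
    [[0,0,0,0],[0,0,0,0],[0,0,0,0],[0,0,0,0],[0,0,0,0],[0,0,0,0]],
  ],
  fingers=0,
)

```text
time: 11.72
position: [0.4045, 0.0921, -0.0013]
tcp_rot: [1.0, -0.0, 0.0, 0.0]
ft_force: [-0.6, -0.3, 4.6]
opening: 0.0429
grasp_force: 60.9
```

jog_arm(
  motion=[
    [[0,0,-4,0],[0,0,-9,0],[1,4,-12,0],[2.5,9,-12,0.046],[4,14,-12,0.046],[6,19,-12,0.046],[7,24,-12,0.046],[8,27.4,-12,0.046],[8,27.4,-10,0.046],[8,27.4,-8,0.046],[8,27.4,-6.5,0.046],[8,27.4,-6,0.046],[8,27.4,-6,0.046]],
  ],
)

```text
time: 13.35
position: [0.4845, -0.1818, 0.0583]
tcp_rot: [1.0, -0.023, -0.0, 0.0]
ft_force: [0.2, -0.8, 0.0]
opening: 0.0433
grasp_force: 61.6
```

```bash
python3 - <<'E'
from h import *
c=save("wrist","w5");s=read_state();print(s["position"],R.from_quat(s["tcp_rot"]).as_euler('xyz'),s["grasp_force"])
E
```

```text
[ 0.48479597 -0.18191227  0.05865399] [ 3.14126364e+00 -7.22232191e-04 -4.58997630e-02] 61.563931703567505
```

View pics/w5.png

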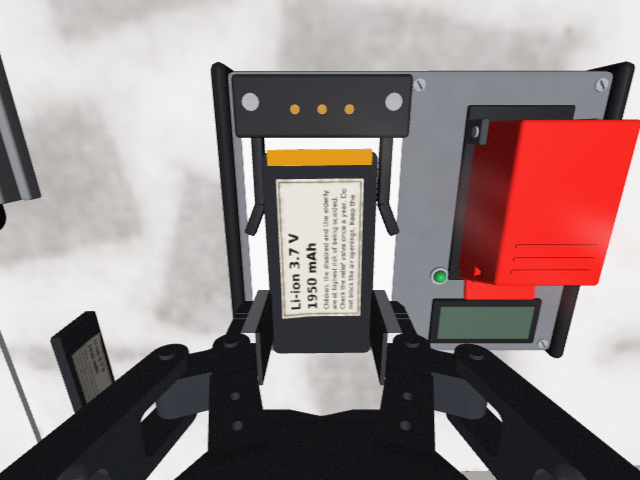

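Centred between the rails: the battery spans 266–374 px and the rails 264–377. The gold end at row 152 is short of the bar at row 137. Lowering.

jog_arm(
  motion=[
    [[0,0,0.5,0],[0,0,0.9,0],[0,0,1.2,0],[0,0,1.3,0],[0,0,1.3,0]],
  ],
)

```text
time: 14.02
position: [0.4844, -0.1819, 0.0453]
tcp_rot: [1.0, -0.023, -0.0, 0.0]
ft_force: [0.2, -0.3, -0.1]
opening: 0.0428
grasp_force: 61.6
```

jog_arm(
  motion=[
    [[0,0,0.05,0],[0,0,0.1,0],[0,0,0.1,0]],
  ],
)

```text
time: 14.4
position: [0.4844, -0.1819, 0.0443]
tcp_rot: [1.0, -0.023, 0.0, 0.0]
ft_force: [-0.7, 0.3, -0.9]
opening: 0.0432
grasp_force: 61.6
```

jog_arm(
  motion=[
    [[0.3,0,0,0],[0.6,0,0,0],[0.9,0,0,0],[1.2,0,0,0],[1.4,0,0,0],[1.5,0,0,0],[1.5,0,0,0]],
  ],
)

```text
time: 15.28
position: [0.4994, -0.1826, 0.0443]
tcp_rot: [1.0, -0.023, -0.0, 0.0]
ft_force: [0.3, 0.4, 0.1]
opening: 0.0429
grasp_force: 61.6
```

Next, feel for the stop in small steps.

jog_arm(
  motion=[
    [[0.1,0,0,0],[0.2,0,0,0],[0.2,0,0,0]],
  ],
)

```text
time: 15.65
position: [0.5014, -0.1827, 0.0443]
tcp_rot: [1.0, -0.023, 0.0, 0.0]
ft_force: [0.1, 0.1, -0.3]
opening: 0.043
grasp_force: 61.6
```

jog_arm(
  motion=[
    [[0.1,0,0,0],[0.2,0,0,0],[0.2,0,0,0]],
  ],
)

```text
time: 16.02
position: [0.5016, -0.1826, 0.0439]
tcp_rot: [1.0, -0.023, -0.002, -0.0]
ft_force: [-5.5, -1.4, 0.4]
opening: 0.0429
grasp_force: 61.7
```

The battery is at the stop. Release gently.

jog_arm(
  motion=[
    [[-0.1,0,0.03,0],[-0.1,0,0.03,0],[-0.1,0,0.03,0]],
  ],
  fingers=0.58,
)

```text
time: 16.4
position: [0.503, -0.1828, 0.0442]
tcp_rot: [1.0, -0.023, 0.001, 0.0]
ft_force: [-0.9, 0.2, 0.4]
opening: 0.0498
grasp_force: 0.0
```

jog_arm(
  motion=[
    [[0,0,-1.5,0],[0,0,-4,0],[-3,0,-8,0],[-6,0,-11,0],[-6,0,-11,0]],
  ],
)

```text
time: 17.02
position: [0.4425, -0.1804, 0.1572]
tcp_rot: [1.0, -0.023, 0.003, 0.001]
ft_force: [0.4, 0.3, -0.3]
opening: 0.0495
grasp_force: 0.0
```

```bash
python3 - <<'E'
from h import *
c=save("wrist","w6",(180,40,580,340),2);s=read_state();print(s["time"],s["position"],s["ft_force"],s["opening"])
E
```

```text
17.075 [ 0.4429928  -0.18028412  0.15585722] [0.11089082 0.07027987 0.20900695] 0.049727093734055546
```

View pics/w6.png

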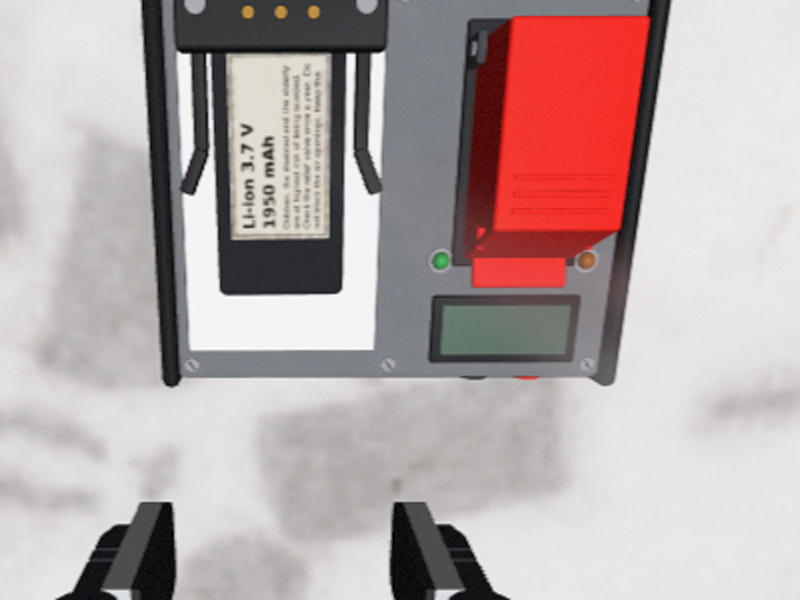

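The battery lies label up with its gold end under the bar; its tail edge is at crop row 292 and the cradle front edge at 350. I'll check the numbers, and locate the guard and the hinge.

```bash
python3 - <<'E'
from h import *
c=np.load('pics/w6.npz');O=np.array([.5143,-.2256]);y=-.0463
f=lambda p:((R.from_euler('z',-y).apply([*(p[:2]-O),p[2]]))*1000).round(1)
P=lambda a,b,z=None:f(world(c,180+a/2,40+b/2,z))
print("tail",P(221,292,.053),P(341,292,.053),P(280,200),"cradle front",P(188,350,.045),P(376,350,.045),"bar front",P(178,50,.06),P(386,50,.06))
print("hood top far",P(511,16,.082),P(649,16,.082),"near",P(487,230,.082),P(620,230,.082),P(560,100),"lip",P(475,286),P(563,286),P(520,280))
E
```

```text
tail [-34.4  63.1  53. ] [-34.4  19.6  53. ] [-2.3 41.7 54.4] cradle front [-57.8  77.1  45. ] [-57.9   4.9  45. ] bar front [43.7 74.1 60. ] [43.7  7.8 60. ]
hood top far [ 48.6 -24.5  82. ] [ 48.6 -64.   82. ] near [-10.9 -22.9  82. ] [-11.  -64.4  82. ] [ 26.3 -40.8  83.2] lip [-32.3 -28.8  53. ] [-33.7 -64.7  43.3] [-30.2 -44.8  53.3]
```

The battery's middle is at about +10.6 mm in the tester frame, so it is fully home. Next I grip the guard.

jog_arm(
  motion=[
    [[3.6,4.3,0,0],[7.2,8.6,0,0],[7.2,8.6,3,0],[7.2,8.6,6,0],[7.2,8.6,8,0],[7.2,8.6,9.5,0],[7.2,8.6,10.4,0],[7.2,8.6,10.4,0]],
  ],
  fingers=0.58,
)

```text
time: 18.08
position: [0.5105, -0.2691, 0.0495]
tcp_rot: [1.0, -0.023, -0.0, -0.0]
ft_force: [0.5, 0.7, 0.3]
opening: 0.0492
grasp_force: 0.0
```

jog_arm(
  motion=[
    [[0,0,0,0],[0,0,0,0],[0,0,0,0],[0,0,0,0],[0,0,0,0]],
  ],
  fingers=0,
)

```text
time: 18.7
position: [0.5109, -0.2694, 0.0506]
tcp_rot: [1.0, -0.023, 0.001, 0.0]
ft_force: [2.0, 0.1, 3.1]
opening: 0.0389
grasp_force: 60.9
```

jog_arm(
  motion=[
    [[0.15,0,-0.45,0],[0.37,0,-0.89,0],[0.6,0,-1.3,0],[0.9,0,-1.68,0],[1.23,0,-2.03,0],[1.59,0,-2.35,0],[1.98,0,-2.63,0],[2.39,0,-2.87,0],[2.83,0,-3.07,0],[3.29,0,-3.23,0],[3.76,0,-3.34,0],[4.24,0,-3.4,0],[4.72,0,-3.41,0],[5.19,0,-3.37,0],[5.6,0,-3.3,0],[5.6,0,-3.3,0]],
  ],
)

```text
time: 20.7
position: [0.5624, -0.2716, 0.0846]
tcp_rot: [1.0, -0.023, -0.004, -0.0]
ft_force: [-9.9, -2.4, 3.9]
opening: 0.0388
grasp_force: 61.6
```

jog_arm(
  motion=[
    [[-0.4,0,0,0],[-0.4,0,0,0],[-0.4,0,-0.5,0],[-0.4,0,-3,0],[-0.4,0,-7,0],[-4,0,-9,0],[-8,0,-9,0],[-8,0,-9,0]],
  ],
  fingers=0.65,
)

```text
time: 21.7
position: [0.4847, -0.2677, 0.1741]
tcp_rot: [1.0, -0.024, 0.0, 0.0]
ft_force: [0.9, -0.1, -0.1]
opening: 0.0559
grasp_force: 0.0
```

```bash
python3 - <<'E'
from h import *
c=save("wrist","w7",(150,0,550,300),2);s=read_state();print(s["time"],s["position"],s["ft_force"],s["opening"])
O=np.array([.5143,-.2256]);y=-.0463
print(((R.from_euler('z',-y).apply([*(s["position"][:2]-O),s["position"][2]]))*1000).round(1))
E
```

```text
21.75 [ 0.4863059  -0.26810432  0.17405421] [ 0.86947939 -0.66599334 -0.00277806] 0.05555998198172235
[-26.  -43.8 174.1]
```

View pics/w7.png

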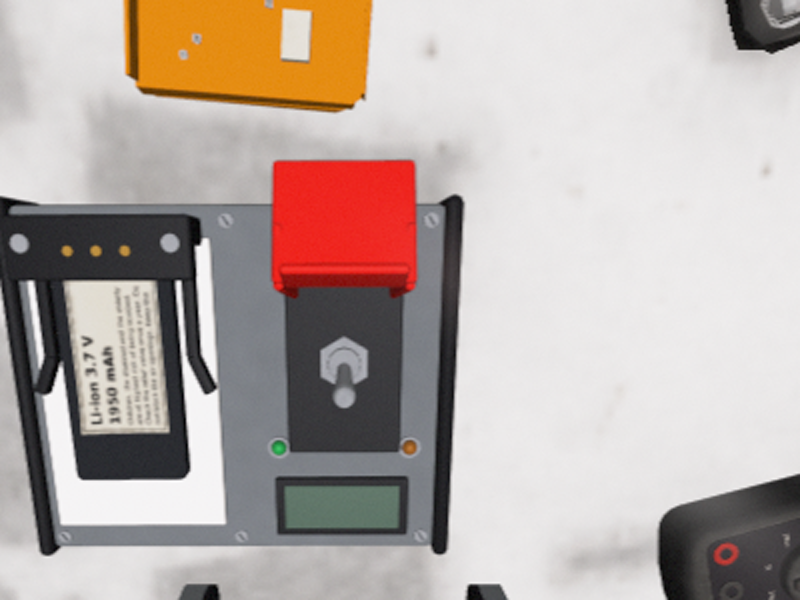

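The guard stands open, the toggle tip at crop (344,396) still leans toward the robot, and the battery is unmoved. Flip the toggle with shut fingers.

jog_arm(
  motion=[
    [[0,0,2,0],[0,0,5,0],[0,0,8,0],[0,0,10,0],[0,0,11.3,0],[0,0,11.3,0],[0.6,0,11.3,0],[1.2,0,11.3,0],[1.6,0,11.3,0],[2.0,0,11.3,0],[2.4,0,11.3,0],[2.8,0,11.3,0],[2.8,0,11.3,0]],
  ],
  fingers=0,
)

```text
time: 23.38
position: [0.5149, -0.2694, 0.06]
tcp_rot: [1.0, -0.023, 0.0, 0.0]
ft_force: [0.1, 0.1, -1.0]
opening: 0.0002
grasp_force: 0.0
```

```bash
python3 - <<'E'
from h import *
s=read_state();O=np.array([.5143,-.2256]);y=-.0463
print(((R.from_euler('z',-y).apply([*(s["position"][:2]-O),s["position"][2]]))*1000).round(1),s["ft_force"])
E
```

```text
[  2.6 -43.8  60. ] [ 0.10504078  0.0588294  -1.03383647]
```

jog_arm(
  motion=[
    [[-1.5,0,0,0],[-2.8,0,-2,0],[-2.8,0,-6,0],[-2.8,0,-11.3,0],[-2.8,0,-11.3,0],[-2.8,0,-11.3,0]],
  ],
)

```text
time: 24.12
position: [0.4852, -0.2678, 0.1726]
tcp_rot: [1.0, -0.023, -0.001, -0.0]
ft_force: [0.4, 0.3, -0.1]
opening: -0.0001
grasp_force: 0.0
```

```bash
python3 - <<'E'
from h import *
c=save("wrist","w8");o=np.load('pics/w7.npz');O=np.array([.5143,-.2256]);y=-.0463
W=lambda x,yy,z:R.from_euler('z',y).apply([x,yy,z])+[*O,0]
for n,k in(("before",o),("after",c)):
  for t,p in(("off",W(.0013,-.044,.073)),("on",W(.0207,-.044,.073))):
    u,v=proj(k,p)[0]; print(n,t,u.round(),v.round(),world(k,u,v)[2].round(3))
s=read_state();print(s["time"],((R.from_euler('z',-y).apply([*(s["position"][:2]-O),s["position"][2]]))*1000).round(1))
im=c["img"].astype(int);red=(im[...,0]>180)&(im[...,1]<70)
v,u=np.nonzero(red);P=np.array([world(c,a,b) for a,b in zip(u[::7],v[::7])]);T=R.from_euler('z',-y).apply(P-[*O,0])*1000
print("red",np.percentile(T,[2,50,98],axis=0).round(1))
E
```

```text
before off 321.0 200.0 0.074
before on 321.0 173.0 0.049
after off 321.0 201.0 0.045
after on 321.0 174.0 0.074
24.175 [-27.3 -43.3 171.9]
red [[ 42.8 -63.9 109.1]
 [ 60.  -44.6 116.4]
 [ 74.9 -25.3 133.5]]
```

The depth confirms the toggle is on and the guard is open. I'll tip the guard shut from behind.

jog_arm(
  motion=[
    [[0,0,-2.5,0],[5,0,-3,0],[10,0,-3,0],[14,0,-3,0],[14,0,1,0],[14,0,5,0],[14,0,6.7,0],[14,0,6.7,0],[12.5,0,6.7,0],[11.5,0,6.7,0],[10.5,0,6.7,0],[9.5,0,6.7,0],[8.7,0,6.7,0],[8,0,6.7,0],[7.3,0,6.7,0],[6.7,0,6.7,0],[6.7,0,6.7,0]],
  ],
)

```text
time: 26.3
position: [0.5524, -0.2711, 0.1055]
tcp_rot: [1.0, -0.023, -0.001, -0.0]
ft_force: [-1.1, 0.7, -1.2]
opening: -0.0001
grasp_force: 0.0
```

jog_arm(
  motion=[
    [[0,0,-4,0],[-5,0,-8,0],[-10,0,-9,0],[-10,0,-9,0],[-10,0,-9,0]],
  ],
)

```text
time: 26.92
position: [0.4539, -0.2668, 0.1958]
tcp_rot: [1.0, -0.023, 0.0, 0.0]
ft_force: [0.7, 0.5, 0.4]
opening: 0.0001
grasp_force: 0.0
```

```bash
python3 - <<'E'
from h import *
c=save("wrist","w9");O=np.array([.5143,-.2256]);y=-.0463
s=read_state();print(s["time"],s["position"])
im=c["img"].astype(int);red=(im[...,0]>180)&(im[...,1]<70)
v,u=np.nonzero(red);P=np.array([world(c,a,b) for a,b in zip(u[::7],v[::7])]);T=R.from_euler('z',-y).apply(P-[*O,0])*1000
print("red",np.percentile(T,[2,50,98],axis=0).round(1))
W=lambda x,yy,z:R.from_euler('z',y).apply([x,yy,z])+[*O,0]
for x in(-.045,-.038,-.033,-.025,0,.02):
  u,v=proj(c,W(x,.042,.053))[0];print(x,world(c,u,v)[2].round(4),im[int(v),int(u)])
E
```

```text
26.975 [ 0.45423222 -0.26673324  0.19548246]
red [[-30.5 -63.6  51.5]
 [ 17.4 -44.5  82.6]
 [ 47.8 -25.6  83.3]]
-0.045 0.0455 [243 242 243]
-0.038 0.0457 [243 242 243]
-0.033 0.0529 [42 44 48]
-0.025 0.0535 [41 43 47]
0 0.0543 [222 216 205]
0.02 0.0543 [222 218 204]
```

The guard is shut, with its top at 82.6 mm and flat. The battery is home, with its tail near -35 mm, and the arm is clear.

```bash
python3 -c "
from bench import *
print(hand_in())"
```

```text
the job is handed in; nothing more can be done
None
```

I handed the job in at about 27 s. The last camera readings before that showed the battery label up and fully home, the toggle on, the guard shut and the arm clear of everything; I did not re-measure the phone at the end, and the hand-in gave no verdict.

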